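# Seat a scoop blank on the pin fixture and hold it down for clamping

### The arm

A 6-joint arm with a two-finger parallel gripper is mounted at the origin on a cart in front of the work surface, level with it; the furniture and walls round the work are solid. World frame = base frame: x ahead of the robot, y to its left, z up, the work surface at z = 0. Lengths are in m, angles in rad, forces in N, time in s.
With the tool pointing down it reaches from about 0.25 to 0.85 m from the base axis. Payload 12.5 kg.
Tool frame: the origin (TCP) lies at the very end of the fingers, on their centre line; the grasp point (between the pads) lies 19 mm behind it; z points along the fingers, y is the line along which they close (so a half turn about z gives the same grasp; the last joint's range is limited). The gripper opens to 93 mm and grips with 3 to 60 N. Pads are 15 mm wide; open, the fingers measure 128 mm over their backs; the gripper's body (75 mm by 188 mm) begins 65 mm behind the grasp point.
Start: joints at [-1.267, 0.351, 1.652, -0, 1.139, -0.085], TCP at [0.209, -0.509, 0.219] pointing down, gripper open.
Joint ranges: [-2.75, 2.75], [-0.79, 2.1], [0.01, 2.65], [-1.57, 4.71], [0.07, 3.14], [-2.87, 2.87]. Speed limits (rad/s): [2.22, 2.22, 2.79, 3.14, 3.14, 3.14].

### API

Orientations are given as a rotation vector (axis times angle).
In Python, from station import sensors, vision, close_job gives the robot as it stands. The module is installed in compiled form; this text tells all that it offers.
- The arm moves only by the tool carry_out, never from a script. Its argument "increments" is text: rows parted by semicolons, each of 5 numbers parted by spaces: the shift along the world's x, y, z in m, then the turn about the world's z in degrees, then the closure in counts, from 0 (fully open) to 255 (shut). A call has 1 to 8 rows; each row is the pose to reach, as a shift and turn from the pose commanded when the call began; what a row does not reach only later rows make up. A row lasts 1/12 s, in which the tool goes at most 41.7 mm and 7.16 degrees, less where a joint would pass 70% of its speed; a pose out of reach is approached as far as the arm can. A call with a gripper value outside its range is refused whole. The fingers move at their own pace and stop on an object; the grip force is fixed at half the most. Time passes only in rows, so rows that repeat a pose let the fingers close. It gives the time, the measured TCP pose, the force, the opening and the grip force at its end, in the units of the state.
- sensors.get_state(): the state, without advancing time (a new reading comes with each control period).
- vision.get_image(name): name is "side" or "top" or "wrist"; returns (picture, depth): 384x512x3 uint8, blue, green, red; 384x512 float32, m along the optical axis (not along the pixel's ray), 0 where there is no reading.
- vision.get_calibration(name): a dict with "mtx" (3x3 intrinsics, pixels), "dist" ([k1, k2, p1, p2, k3] as OpenCV has them; the pictures are not rectified), "rvec" (rotation vector, rad) and "tvec" (3), from world to camera coordinates, as OpenCV has them. Camera axes: x right, y down, z forward; pixel columns grow to the right and rows downward; lengths in m; the calibration is good to about 2 mm. A picture is of the moment at which its call begins: read the wrist's pose just before it. get_calibration takes no time and is no camera call; for the wrist camera it gives the pose at the moment of the call.
- close_job(): hands the job in; it is judged then, once.
The state is a dict: "time_s": time; "qpos": joint angles; "qvel": joint speeds; "tau": joint torques, N m; "tool_pos": TCP position; "tcp_rot": TCP orientation; "force": force on the tool from outside, world axes, zero at the start; "wrist_torque": the same for the moment, N m; "finger_gap": opening from 0.0 (shut) to 1.0 (fully open); "grip_force": force on a finger pad.
Only numpy, scipy, OpenCV 4.12 (cv2) and the standard library are available. Lean on these libraries where they do the work, as an engineer would, in place of code of your own. Each camera call takes 0.05 s, during which the arm holds its last target. There are 200 camera calls.

### The job

The sawn scoop blank lies with its drilled back upwards. Turn it over so that the face with the pencilled outline is up, bring it onto the pin fixture with its handle between the two wooden pegs, slide it about over the hidden pin until its hole drops on, and press it down against the sprung collar until it sits flat and fully home on the board. Finish while still holding it pressed down there, ready for the clamp: do not let go, and leave the other things on the bench alone.

Things in the scene. Friction and masses are not known exactly. Their poses are not given: they have to be found in the camera images.
- blank_bowl (a point): pale wooden scoop blank, 32 mm thick, 0.10 to 0.16 kg: a square bowl end 64 x 64 mm, with a straight handle 34 mm wide and 56 mm long out of one side (120 mm in all). This point: middle of the bowl end, half-way up. z points out of the drilled back (up at the start, down once turned over); the handle runs along -x; y is across. It can stand on the end of the bowl, handle up
- blank_handle (a point): middle of the blank's handle, half-way up its thickness, 60 mm from blank_bowl along the blank's -x; the same axes as blank_bowl. The handle is 34 mm wide here and ends 28 mm further on. The face opposite the drilled back bears the pencilled scoop outline
- blank_hole (a point): the mouth of the blind hole in the drilled back, right over the middle of the square bowl end (16 mm from blank_bowl along z): 14.5 mm across with a small chamfer, 15 mm deep. The same axes as blank_bowl
- fixture: pin fixture: plywood board 190 x 130 mm, 18 mm thick, screwed to the bench. Origin on the bench under the locating pin; x runs lengthwise from the pin towards the pegs; z up. The board reaches from x = -72 to 118 mm and y = -65 to 65 mm. A blank that is home lies flat on it, hole on the pin, handle pointing along the fixture's +x
- pin_top (a point): the top of the fixed steel locating pin, 12 mm in diameter with a slightly domed end, 12 mm above the board (30 mm above the bench). The collar stands round it, so that the pin shows only 6 mm above the collar
- peg_gap (a point): the point midway between the two upright wooden guide pegs, 72 mm from the pin along the fixture's x and at the height of the pin's top. The pegs are 16 mm thick, 25 mm tall above the board, conical above 13 mm, and stand at y = -28 and +28 mm: a gap of 40 mm for the 34 mm handle
- collar (a joint): sprung ejector collar round the pin, an aluminium ring 54 mm across: 0 = up, its face 6 mm above the board (where a blank dropped on the pin comes to rest); 0.006 = pressed level with the board. Its spring pushes up with 5 N at 0 and 10 N when level, so it lifts the blank again if let go
- birch_slice_mid (a point): a bystander: slice of a birch log with bark, about 107 x 111 mm, 26 mm thick; its centre
- sanding_block_mid (a point): a bystander: wooden sanding block 56 x 100 x 28 mm; its centre
- tape_measure_mid (a point): a bystander: black tape measure 48 x 85 x 40 mm; its centre
- pencil_mid (a point): a bystander: pencil stub 74 mm long, 7 mm thick; its centre

How it is judged:
By the outcome, as a careful person would: the job done as asked, in the order asked, and still so for the second after the job is handed in, while the arm keeps its last pose, push and grip.
It also fails if it takes over 72 s, if anything falls off the work surface, if the arm or the gripper's body presses on something with over 40 N, if the wrist force passes 120 N, or if a joint passes its speed limit or range.

## Working session

There is one attempt and no reset: what is moved stays moved. The work goes in short steps, Python scripts to look and compute and a tool call to move; the robot and the scene stay as the last step left them, time stands still between calls to the robot, and variables do not carry over. Pictures are saved under pics/ and viewed, at most 10 in all, crops included, and the job is handed in when it is done.

Besides the shell and the picture viewer there is one more tool, called after "Call:" as a command line: name --argument value ..., lists and objects as JSON in quotes. carry_out: Moves the arm, as the interface text tells. Its arguments: {"type":"object","properties":{"increments":{"type":"string"}},"required":["increments"]}

```bash
mkdir -p pics
cat > h.py <<'E'
import numpy as np, cv2
from station import sensors, vision, close_job
def snap(n,f):
    c=vision.get_calibration(n); im,d=vision.get_image(n); cv2.imwrite(f'pics/{f}.png',im); np.savez(f'{f}.npz',im=im,d=d,**{k:np.array(v,float) for k,v in c.items()}); return im,d
def load(f): return np.load(f'{f}.npz')
def ray(c,u,v):
    p=cv2.undistortPoints(np.array([[[u,v]]],float),c['mtx'],c['dist'])[0,0]
    R=cv2.Rodrigues(c['rvec'])[0]; o=-R.T@c['tvec'].ravel(); return o,R.T@np.array([p[0],p[1],1.])
def onz(c,u,v,z):   # pixel -> world point on plane z
    o,r=ray(c,u,v); return o+r*(z-o[2])/r[2]
def atd(c,u,v):     # pixel -> world from depth
    o,r=ray(c,u,v); return o+r*float(c['d'][int(round(v)),int(round(u))])
def proj(c,P): return cv2.projectPoints(np.array(P,float).reshape(-1,3),c['rvec'],c['tvec'],c['mtx'],c['dist'])[0].reshape(-1,2)
E
python3 - <<'E'
from h import *
a,_=snap('top','top0'); b,_=snap('side','side0')
cv2.imwrite('pics/both0.png',np.vstack([cv2.resize(a,(400,300)),cv2.resize(b,(400,300))]))
s=sensors.get_state(); print(s['time_s'],s['tool_pos'],s['tcp_rot'],s['finger_gap'],s['force'])
E
```

```text
0.1 [ 0.20842279 -0.50863634  0.21817149] [-3.08139245e+00 -6.06704413e-01  2.04949866e-04] 1.0042514718329265 [-0.27083027  0.00925803 -0.31277358]
```

View pics/top0.png

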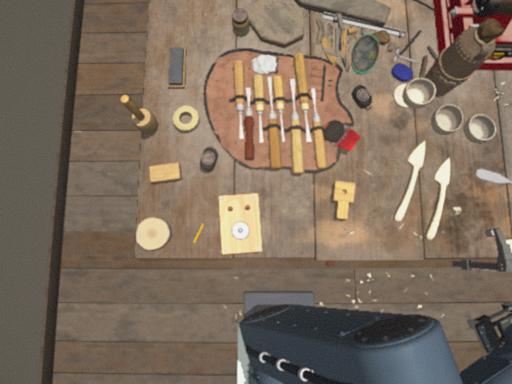

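View pics/side0.png

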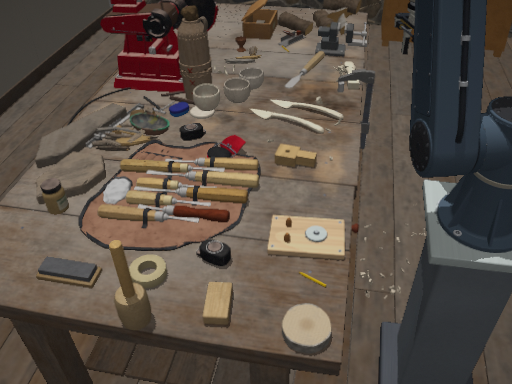

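Run:
```python
from h import *
a=load('top0')['im']; b=load('side0')['im']
A=cv2.resize(a[170:260,210:370],(800,450),interpolation=cv2.INTER_CUBIC)
cv2.imwrite('pics/c0.png',A)
c=load('top0')
for n,u,v in [('bowlmid',343,190),('handle',342,210),('pin',240,230),('pegL',232,208),('pegR',248,208),('board',230,245),('bench',290,220)]: print(n,atd(c,u,v).round(4))
```

```text
bowlmid [ 0.5721 -0.1863  0.0093]
handle [ 0.5031 -0.1754  0.0342]
pin [0.4402 0.1513 0.0299]
pegL [0.5099 0.177  0.0381]
pegR [0.51   0.1258 0.0369]
board [0.393  0.1841 0.0143]
bench [ 4.743e-01 -1.070e-02  2.000e-04]
```

View pics/c0.png

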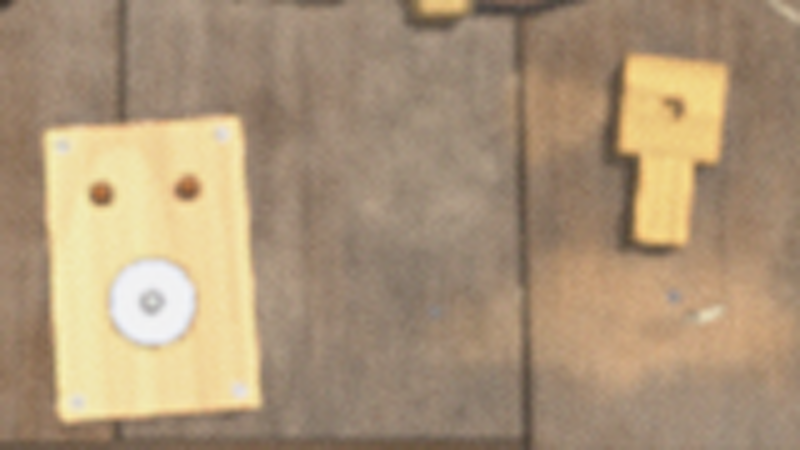

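Run:
```python
from h import *
c=load('top0')
q=lambda x,y,z:onz(c,210+(x+.5)/5-.5,170+(y+.5)/5-.5,z)
B=[q(x,y,.032) for x,y in [(626,54),(727,64),(719,163),(617,151)]]; H=[q(632,243,.032),q(686,246,.032)]
bc=np.mean(B,0); he=np.mean(H,0); print('bowl',bc.round(4),'hend',he.round(4),'len',np.linalg.norm(bc-he))
d=he-bc; print('handle ang',np.degrees(np.arctan2(d[1],d[0])), 'bowl side angs',[np.degrees(np.arctan2(*(B[i]-B[j])[1::-1])).round(1) for i,j in((3,0),(2,1),(1,0),(2,3))])
pin=q(151,300,.03); pl=q(101,188,.043); pr=q(188,182,.043); pg=(pl+pr)/2
F=[q(x,y,.018) for x,y in [(44,130),(242,117),(261,407),(60,421)]]
print('pin',pin.round(4),'pegs',pl.round(4),pr.round(4),np.linalg.norm(pl-pr))
d=pg-pin; print('dist',np.linalg.norm(d[:2]),'ang',np.degrees(np.arctan2(d[1],d[0])),[np.degrees(np.arctan2(*(F[i]-F[j])[1::-1])).round(1) for i,j in((0,3),(1,2),(0,1))],[f.round(3) for f in F])
for n,p in [('edge',(290,258)),('red',(347,140)),('red2',(340,152)),('spoonL',(402,218))]: print(n,onz(c,*p,0).round(3))
```

```text
bowl [ 0.5646 -0.1847  0.032 ] hend [ 0.4761 -0.173   0.032 ] len 0.08932200687709534
handle ang 172.44812433907111 bowl side angs [np.float64(172.9), np.float64(173.1), np.float64(-95.9), np.float64(-96.9)]
pin [0.4414 0.152  0.03  ] pegs [0.5119 0.1836 0.043 ] [0.5157 0.1281 0.043 ] 0.055638012901432166
dist 0.07247409498788569 ang 3.0667591849574865 [np.float64(4.1), np.float64(3.7), np.float64(93.7)] [array([0.553, 0.224, 0.018]), array([0.561, 0.094, 0.018]), array([0.374, 0.082, 0.018]), array([0.365, 0.21 , 0.018])]
edge [ 0.351 -0.009  0.   ]
red [ 0.746 -0.208  0.   ]
red2 [ 0.704 -0.183  0.   ]
spoonL [ 0.48 -0.38  0.  ]
```

Call:
carry_out --increments "0.15 0.18 -0.05 -29.6 0;0.279 0.334 -0.1 -29.6 0;0.279 0.334 -0.1 -29.6 0;0.279 0.334 -0.1 -29.6 0;0.279 0.334 -0.1 -29.6 0;0.279 0.334 -0.1 -29.6 0;0.279 0.334 -0.1 -29.6 0;0.279 0.334 -0.1 -29.6 0"

```text
time_s: 0.77
tool_pos: [0.4111, -0.2658, 0.1461]
tcp_rot: [-3.135, 0.201, 0.0]
force: [1.4, -0.5, -0.7]
finger_gap: 1.002
grip_force: 0.0
```

Call:
carry_out --increments "0.07 0.085 -0.026 0 0;0.07 0.085 -0.026 0 0;0.07 0.085 -0.026 0 0;0.07 0.085 -0.026 0 0;0.07 0.085 -0.026 0 0;0.07 0.085 -0.026 0 0"

```text
time_s: 1.27
tool_pos: [0.4799, -0.1829, 0.1205]
tcp_rot: [-3.135, 0.2, 0.001]
force: [0.2, 0.3, 0.2]
finger_gap: 1.004
grip_force: 0.0
```

Run:
```python
from h import *
snap('wrist','w1'); s=sensors.get_state(); print(s['time_s'],s['tool_pos'],s['tcp_rot'],s['qvel'].__class__, s['force'])
c=load('w1'); print(proj(c,[[.5646,-.1847,.032],[.4761,-.173,.032],[.487,-.1745,.032]]))
```

```text
1.3167 [ 0.47979265 -0.18335907  0.12068478] [ 3.13497391e+00 -2.01784695e-01 -1.42202336e-04] <class 'numpy.ndarray'> [ 0.37250258 -0.59351633  0.04679258]
[[248.71629808  76.26154494]
 [249.67072096 192.30610735]
 [249.63654525 179.25430954]]
```

View pics/w1.png

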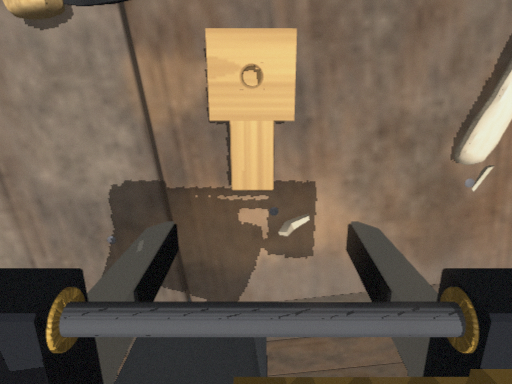

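Call:
carry_out --increments "0.007 0.007 -0.04 0 0;0.007 0.007 -0.08 0 0;0.007 0.007 -0.11 0 0;0.007 0.007 -0.117 0 0;0.007 0.007 -0.117 0 0;0.007 0.007 -0.117 0 255;0.007 0.007 -0.117 0 255;0.007 0.007 -0.117 0 255"

```text
time_s: 1.98
tool_pos: [0.4878, -0.1763, 0.0048]
tcp_rot: [3.134, -0.202, 0.003]
force: [0.8, -0.5, -0.4]
finger_gap: 0.835
grip_force: 0.0
```

Call:
carry_out --increments "0 0 0 0 255;0 0 0 0 255;0 0 0 0 255;0 0 0 0 255;0 0 0 0 255;0 0 0 0 255"

```text
time_s: 2.48
tool_pos: [0.4873, -0.1756, 0.0036]
tcp_rot: [-3.135, 0.2, -0.0]
force: [0.2, -0.9, 0.2]
finger_gap: 0.4
grip_force: 0.0
```

Call:
carry_out --increments "0 0 0 0 255;0 0 0 0 255;0 0 0 0 255;0 0 0.03 0 255;-0.02 0 0.06 0 255;-0.04 0 0.1 0 255;-0.06 0 0.135 0 255;-0.06 0 0.135 0 255"

```text
time_s: 3.15
tool_pos: [0.4269, -0.1763, 0.1438]
tcp_rot: [3.132, -0.201, 0.009]
force: [1.9, -1.2, -0.4]
finger_gap: 0.362
grip_force: 30.0
```

Run:
```python
from h import *
snap('wrist','w2');a,_=snap('side','s2'); s=sensors.get_state(); print(s['time_s'],s['tool_pos'],s['wrist_torque'],s['force'],s['grip_force'],s['finger_gap'])
w=load('w2')['im']; cv2.imwrite('pics/m2.png',np.hstack([cv2.resize(w,(400,300)),cv2.resize(a[60:240,200:440],(400,300))]))
```

```text
3.25 [ 0.42746713 -0.17592273  0.13967257] [0.00377644 0.06326023 0.0203011 ] [ 0.40293532 -0.19039595 -1.59126055] 29.99753326177597 0.3671513114632093
```

View pics/m2.png

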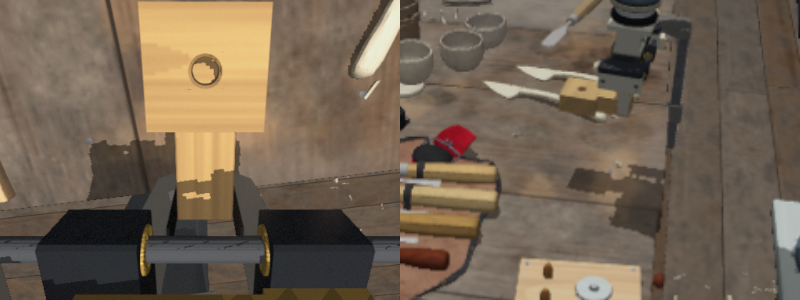

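```bash
cat >> h.py <<'E'
def tilt(f,z0=.03,zr=.25,view=False):
    # fit plane to pale wood pixels in the wrist picture: returns normal, centroid
    c=load(f); hsv=cv2.cvtColor(c['im'].astype(np.uint8),cv2.COLOR_BGR2HSV)
    m=(hsv[...,0]>12)&(hsv[...,0]<28)&(hsv[...,1]>80)&(hsv[...,2]>120)&(c['d']>0)
    m=cv2.erode(m.astype(np.uint8),np.ones((5,5)))
    n,l,st,_=cv2.connectedComponentsWithStats(m); k=1+np.argmax(st[1:,4]); v,u=np.where(l==k)
    p=cv2.undistortPoints(np.stack([u,v],1).astype(float).reshape(-1,1,2),c['mtx'],c['dist'])[:,0]
    R=cv2.Rodrigues(c['rvec'])[0]; P=(np.c_[p,np.ones(len(p))]*c['d'][v,u][:,None]-c['tvec'].ravel())@R
    q=P.mean(0); 
    for _ in range(4):
        w=np.linalg.svd(P-q,full_matrices=False)[2][2]; e=np.abs((P-q)@w); P=P[e<max(.003,2*np.median(e))]; q=P.mean(0)
    w*=np.sign(w[2]); return w.round(3),q.round(4),len(P),np.degrees(np.arccos(w[2])).round(1),P.min(0).round(3),P.max(0).round(3)
E
python3 - <<'E'
from h import *
print(tilt('w1')); print(tilt('w2'))
E
```

```text
(array([0.095, 0.328, 0.94 ]), array([ 0.5468, -0.1712,  0.0241]), 7467, np.float64(20.0), array([ 0.479, -0.221, -0.002]), array([ 0.596, -0.097,  0.034]))
(array([-0.447,  0.868,  0.214]), array([ 0.5046, -0.1798,  0.1608]), 21151, np.float64(77.7), array([ 0.401, -0.22 , -0.003]), array([ 0.584, -0.097,  0.175]))
```

Run:
```python
from h import *
for f,pts in (('w1',[(230,40),(275,40),(230,110),(275,110),(252,140),(252,175)]),('w2',[(200,20),(310,20),(200,150),(310,150),(256,190),(256,215)])):
    c=load(f)
    for p in pts: print(f,p,atd(c,*p).round(4))
```

```text
w1 (230, 40) [ 0.5905 -0.175   0.0317]
w1 (275, 40) [ 0.5862 -0.2064  0.0336]
w1 (230, 110) [ 0.5425 -0.1674  0.0315]
w1 (275, 110) [ 0.5382 -0.2009  0.032 ]
w1 (252, 140) [ 0.5179 -0.1807  0.0315]
w1 (252, 175) [ 0.4901 -0.1768  0.0315]
w2 (200, 20) [ 0.5327 -0.167   0.1725]
w2 (310, 20) [ 0.5274 -0.208   0.1724]
w2 (200, 150) [ 0.4836 -0.1577  0.1713]
w2 (310, 150) [ 0.4781 -0.2036  0.1736]
w2 (256, 190) [ 0.4628 -0.1788  0.1712]
w2 (256, 215) [ 0.4518 -0.1773  0.1729]
```

Call:
carry_out --increments "0 0 -0.04 0 255;0 0 -0.08 0 255;0 0 -0.105 0 255;0 0 -0.115 0 255;0 0 -0.115 0 255;0 0 -0.115 0 165;0 0 -0.115 0 165;0 0 -0.115 0 165"

```text
time_s: 3.92
tool_pos: [0.4282, -0.176, 0.0248]
tcp_rot: [3.134, -0.2, 0.003]
force: [0.5, -0.1, -1.6]
finger_gap: 0.366
grip_force: 30.0
```

Call:
carry_out --increments "0 0 0 0 163;0 0 0 0 163"

```text
time_s: 4.08
tool_pos: [0.4278, -0.1758, 0.0244]
tcp_rot: [3.135, -0.201, 0.002]
force: [0.7, -0.5, -2.1]
finger_gap: 0.366
grip_force: 20.4
```

Call:
carry_out --increments "0 0 0 0 162;0 0 0 0 162"

```text
time_s: 4.25
tool_pos: [0.4276, -0.1758, 0.0239]
tcp_rot: [3.135, -0.201, 0.001]
force: [-0.3, 0.4, 0.5]
finger_gap: 0.364
grip_force: 1.8
```

Run:
```python
from h import *
snap('wrist','w3'); c=load('w3'); s=sensors.get_state(); print(s['time_s'],s['tool_pos'],s['force'],s['grip_force'])
for p in [(200,20),(310,20),(256,20),(200,150),(310,150),(256,190),(256,215)]: print(p,atd(c,*p).round(4))
```

```text
4.3 [ 0.42752451 -0.17574546  0.02385091] [ 0.40312345  0.40843664 -0.45978192] 1.8068879842758179
(200, 20) [ 0.5371 -0.1634  0.0313]
(310, 20) [ 0.531  -0.2106  0.0313]
(256, 20) [ 0.5338 -0.1874  0.0323]
(200, 150) [ 0.4824 -0.1549  0.0407]
(310, 150) [ 0.476  -0.2046  0.0406]
(256, 190) [ 0.4616 -0.1779  0.0452]
(256, 215) [ 0.4498 -0.1763  0.0463]
```

Call:
carry_out --increments "0.009 -0.001 0.017 0 162;0.02 -0.0025 0.032 0 162;0.035 -0.0045 0.046 0 162;0.051 -0.0065 0.057 0 162;0.07 -0.009 0.065 0 162;0.088 -0.011 0.069 0 162;0.107 -0.0135 0.07 0 162;0.107 -0.0135 0.07 0 162"

```text
time_s: 4.97
tool_pos: [0.5372, -0.1897, 0.0944]
tcp_rot: [3.134, -0.2, 0.005]
force: [0.6, -0.2, 3.0]
finger_gap: 0.368
grip_force: 1.9
```

Run:
```python
from h import *
w,_=snap('wrist','w4');a,_=snap('side','s4'); s=sensors.get_state(); print(s['time_s'],s['tool_pos'],s['force'],s['grip_force'],s['finger_gap'])
cv2.imwrite('pics/m4.png',np.hstack([cv2.resize(w,(400,300)),cv2.resize(a[60:210,240:440],(400,300))]))
```

```text
5.0667 [ 0.53447046 -0.18922604  0.09367253] [-0.38853778 -0.89281817  2.7753059 ] 2.4761076271533966 0.36918631183148864
```

View pics/m4.png

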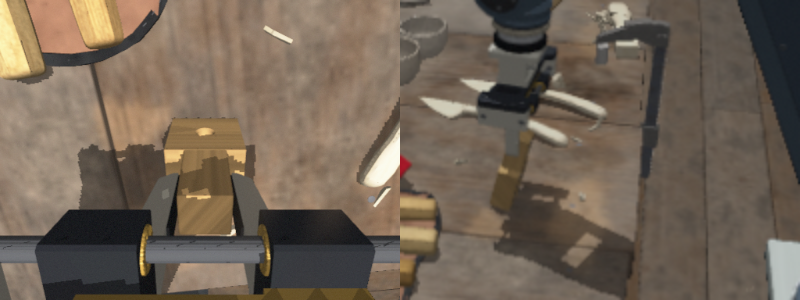

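Call:
carry_out --increments "0.01 -0.0015 0.003 0 162;0.02 -0.003 0.003 0 162;0.025 -0.003 0.002 0 162;0.025 -0.003 0.002 0 162;0.025 -0.003 0.002 0 255;0.025 -0.003 0.002 0 255;0.02 -0.002 0.02 0 255;-0.01 0.015 0.02 0 255"

```text
time_s: 5.73
tool_pos: [0.5273, -0.1762, 0.1158]
tcp_rot: [3.133, -0.202, 0.009]
force: [0.8, 0.0, -0.8]
finger_gap: 0.363
grip_force: 30.0
```

Call:
carry_out --increments "-0.03 0.02 0 0 255;-0.04 0.03 0 0 255;-0.04 0.03 -0.01 0 255;-0.04 0.03 -0.015 0 255;-0.04 0.03 -0.015 0 255"

```text
time_s: 6.15
tool_pos: [0.484, -0.1442, 0.0976]
tcp_rot: [-3.135, 0.201, 0.002]
force: [-0.6, 0.8, -1.7]
finger_gap: 0.362
grip_force: 30.0
```

Run:
```python
from h import *
w,_=snap('wrist','w5');a,_=snap('side','s5'); s=sensors.get_state(); print(s['time_s'],s['tool_pos'],s['force'],s['grip_force'],s['finger_gap'])
cv2.imwrite('pics/m5.png',np.hstack([cv2.resize(w,(400,300)),cv2.resize(a[80:230,240:440],(400,300))]))
```

```text
6.25 [ 0.48461727 -0.14452423  0.09826544] [-0.61380081  0.59770988 -1.31985491] 29.999777376651764 0.36556522015026316
```

View pics/m5.png

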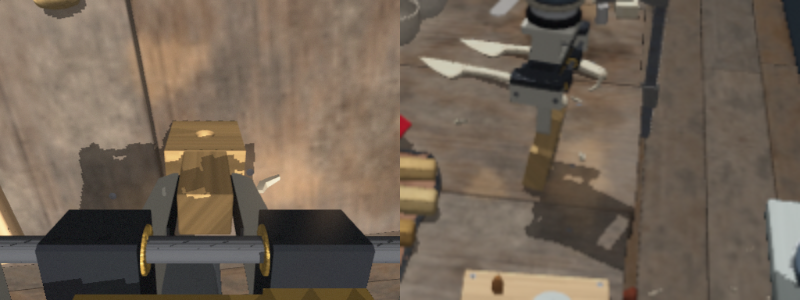

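Run:
```python
from h import *
c=load('w5')
for p in [(230,158),(300,158),(225,164),(296,164),(225,172),(296,172),(225,180),(296,180),(262,184),(225,186),(262,200),(262,290)]: print(p,atd(c,*p).round(4))
```

```text
(230, 158) [ 0.5116 -0.1238  0.0154]
(300, 158) [ 0.5048 -0.1766  0.0154]
(225, 164) [ 0.5103 -0.1209  0.0272]
(296, 164) [ 0.5032 -0.1724  0.0256]
(225, 172) [ 0.5078 -0.1219  0.0405]
(296, 172) [ 0.5014 -0.1708  0.0404]
(225, 180) [ 0.5058 -0.123   0.0536]
(296, 180) [ 0.4995 -0.1694  0.0525]
(262, 184) [ 0.5022 -0.1471  0.0607]
(225, 186) [ 0.5044 -0.1237  0.0622]
(262, 200) [ 0.4988 -0.1467  0.0806]
(262, 290) [ 0.467  -0.1425  0.1218]
```

Call:
carry_out --increments "0 0 -0.005 0 255;0 0 -0.005 0 255;0 0 -0.005 0 160;0 0 -0.005 0 158;0 0 -0.005 0 158;0.0045 -0.0005 -0.005 0 158;0.0045 -0.0005 -0.005 0 158;0.0045 -0.0005 -0.005 0 158"

```text
time_s: 6.92
tool_pos: [0.4891, -0.1446, 0.0935]
tcp_rot: [-3.135, 0.201, -0.0]
force: [-0.3, -0.4, -0.5]
finger_gap: 0.383
grip_force: 0.0
```

Run:
```python
from h import *
snap('wrist','w6'); s=sensors.get_state(); print(s['time_s'],s['tool_pos'],s['force'],s['grip_force'],s['finger_gap'])
c=load('w6')
for p in [(230,158),(300,158),(225,164),(296,164),(225,172),(296,172),(225,180),(296,180),(262,184),(225,186),(262,200),(262,290)]: print(p,atd(c,*p).round(4))
```

```text
6.9667 [ 0.48888344 -0.14459914  0.09345891] [-0.12187238  0.00327619  0.11501853] 0.0 0.3843785957473739
(230, 158) [ 0.515  -0.1232  0.0036]
(300, 158) [ 0.5078 -0.1779  0.0027]
(225, 164) [ 0.5154 -0.1214  0.0231]
(296, 164) [ 0.5086 -0.1728  0.0227]
(225, 172) [ 0.5153 -0.1238  0.0456]
(296, 172) [ 0.5714 -0.1557  0.2595]
(225, 180) [ 0.5149 -0.1256  0.0632]
(296, 180) [ 0.5091 -0.1689  0.0627]
(262, 184) [ 0.513  -0.1483  0.0746]
(225, 186) [ 0.5115 -0.1252  0.0646]
(262, 200) [ 0.5134 -0.1483  0.1024]
(262, 290) [ 3.893e-01 -1.324e-01 -3.000e-04]
```

Call:
carry_out --increments "0.002 0 0 0 162;0.002 0 0 0 162;0.002 0 0 0 162;0.022 -0.0025 0.002 0 162;0.042 -0.005 0.001 0 162;0.0605 -0.0075 -0.004 0 162;0.079 -0.01 -0.012 0 162;0.095 -0.012 -0.023 0 162"

```text
time_s: 7.63
tool_pos: [0.5855, -0.1569, 0.071]
tcp_rot: [3.135, -0.201, 0.003]
force: [-0.3, -0.2, 0.7]
finger_gap: 0.364
grip_force: 1.7
```

Call:
carry_out --increments "0.014 -0.002 -0.014 0 162;0.026 -0.003 -0.03 0 162;0.035 -0.0045 -0.048 0 162;0.039 -0.005 -0.062 0 162;0.039 -0.005 -0.062 0 162"

```text
time_s: 8.05
tool_pos: [0.6221, -0.1612, 0.0058]
tcp_rot: [-3.134, 0.2, 0.005]
force: [0.1, -0.0, -1.3]
finger_gap: 0.365
grip_force: 1.8
```

Run:
```python
from h import *
w,_=snap('wrist','w7');a,_=snap('side','s7'); s=sensors.get_state(); print(s['time_s'],s['tool_pos'],s['force'],s['grip_force'],s['finger_gap'])
cv2.imwrite('pics/m7.png',np.hstack([cv2.resize(w,(400,300)),cv2.resize(a[80:230,240:440],(400,300))]))
```

```text
8.15 [ 0.62228756 -0.16143491  0.00830042] [-0.10466961  0.63459273 -0.76463095] 1.7987754195928574 0.3647213637260723
```

View pics/m7.png

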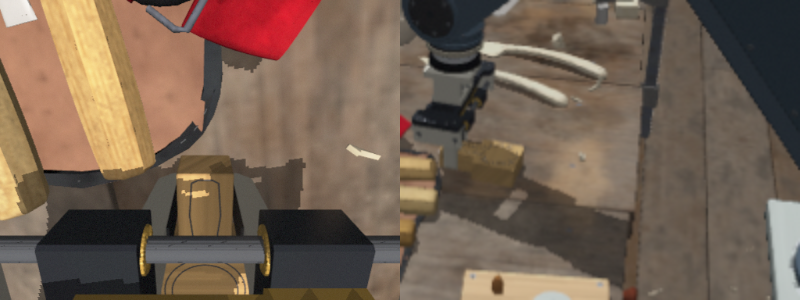

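Call:
carry_out --increments "0 0 0 0 255;0 0 0 0 255;-0.03 0 0.004 0 255;-0.06 0 0.004 0 255;-0.08 0 0.004 0 255;-0.08 0 0.001 0 255;-0.08 0 0 0 160;-0.08 0 0 0 0"

```text
time_s: 8.82
tool_pos: [0.5438, -0.1619, 0.0092]
tcp_rot: [3.135, -0.201, 0.003]
force: [0.2, -0.3, 1.0]
finger_gap: 0.407
grip_force: 0.0
```

Call:
carry_out --increments "0 0 0 0 0;0 0 0 0 0;0 0 0 0 0;0 0 0.03 0 0;0 0 0.07 0 0;-0.05 0.007 0.09 0 0;-0.1 0.014 0.09 0 0;-0.1 0.014 0.09 0 0"

```text
time_s: 9.48
tool_pos: [0.44, -0.1468, 0.0993]
tcp_rot: [-3.135, 0.2, 0.0]
force: [-0.4, 0.5, -0.7]
finger_gap: 0.964
grip_force: 0.0
```

Run:
```python
from h import *
w,_=snap('wrist','w8'); t,_=snap('top','t8'); s=sensors.get_state(); print(s['time_s'],s['tool_pos'],s['tcp_rot'],s['force'],s['finger_gap'])
cv2.imwrite('pics/m8.png',np.vstack([w[:240],cv2.resize(t[170:260,220:400],(512,256))]))
```

```text
9.5833 [ 0.44048153 -0.14699734  0.09902301] [-3.13486044e+00  2.01186101e-01  1.42294553e-03] [ 0.63899409  0.2982772  -1.06762162] 0.9925177051980206
```

View pics/m8.png

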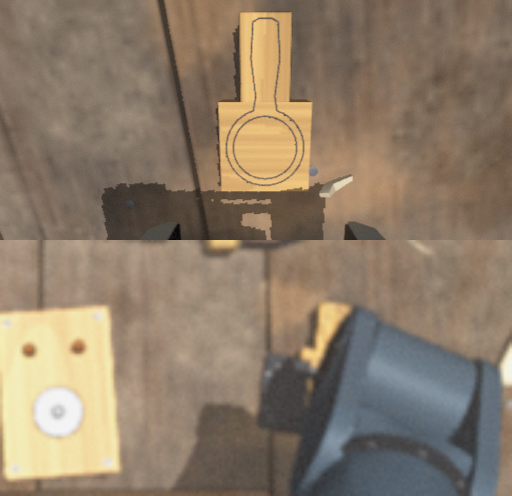

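Run:
```python
from h import *
c=load('w8'); z=.032
b=np.mean([onz(c,*p,z) for p in [(219,102),(312,102),(311,190),(220,190)]],0); e=np.mean([onz(c,*p,z) for p in [(241,12),(292,13)]],0)
d=e-b; print(b.round(4),e.round(4),np.linalg.norm(d),np.degrees(np.arctan2(d[1],d[0])))
print([atd(c,*p).round(4) for p in [(230,180),(300,180),(266,30)]])
R=cv2.Rodrigues(np.array([-3.13486,.2012,.0014]))[0]; print('tool y ang',np.degrees(np.arctan2(R[1,1],R[0,1])))
t=load('top0'); print('delta bowl', (b-np.array([.44048,-.14700,0])).round(4))
```

```text
[ 0.475  -0.1544  0.032 ] [ 0.5611 -0.1658  0.032 ] 0.08683888758221829 -7.5804075204783965
[array([ 0.4546, -0.1257,  0.0321]), array([ 0.4478, -0.1764,  0.0313]), array([ 0.5509, -0.1642,  0.033 ])]
tool y ang -97.34458965545608
delta bowl [ 0.0345 -0.0074  0.032 ]
```

Call:
carry_out --increments "0.0345 -0.0075 0 0 0;0.0345 -0.0075 0 0 0;0.0345 -0.0075 -0.035 0 0;0.0345 -0.0075 -0.07 0 0;0.0345 -0.0075 -0.09 0 0;0.0345 -0.0075 -0.095 0 0;0.0345 -0.0075 -0.095 0 255;0.0345 -0.0075 -0.095 0 255"

```text
time_s: 10.25
tool_pos: [0.4783, -0.1554, 0.0043]
tcp_rot: [3.135, -0.2, 0.002]
force: [0.2, -0.5, -0.3]
finger_gap: 0.902
grip_force: 0.0
```

Call:
carry_out --increments "0 0 0 0 255;0 0 0 0 255;0 0 0 0 255;0 0 0 0 255;0 0 0.02 0 255;0 0 0.04 0 255;0 0 0.06 4 255;0 0 0.06 11.3 255"

```text
time_s: 10.92
tool_pos: [0.4789, -0.1558, 0.067]
tcp_rot: [3.137, 0.109, 0.007]
force: [0.3, -0.6, -0.7]
finger_gap: 0.688
grip_force: 30.0
```

Call:
carry_out --increments "-0.02 0.04 0.02 0 255;-0.04 0.08 0.04 0 255;-0.06 0.12 0.05 0 255;-0.07 0.155 0.05 0 255;-0.075 0.176 0.05 0 255;-0.075 0.176 0.05 0 255;-0.075 0.176 0.05 0 255"

```text
time_s: 11.5
tool_pos: [0.4021, 0.022, 0.1141]
tcp_rot: [3.14, 0.11, 0.002]
force: [0.5, -1.3, -2.0]
finger_gap: 0.689
grip_force: 30.0
```

Run:
```python
from h import *
w,_=snap('wrist','w9'); s=sensors.get_state(); print(s['time_s'],s['tool_pos'],s['tcp_rot'],s['force'],s['finger_gap'])
cv2.imwrite('pics/w9.png',cv2.resize(w[:290],(800,453)))
```

```text
11.55 [0.40255979 0.02102836 0.11392666] [3.13952878e+00 1.07602234e-01 1.55442545e-03] [ 0.36120298  0.5454126  -1.77627451] 0.6893688865546805
```

View pics/w9.png

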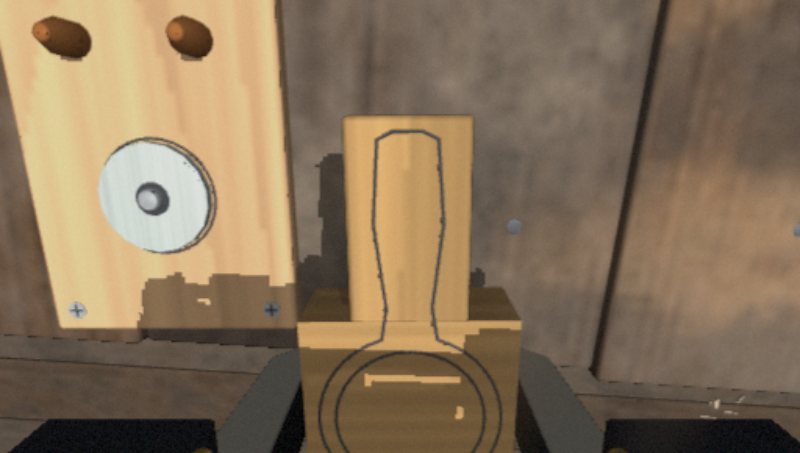

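Run:
```python
from h import *
c=load('w9'); k=1/1.5625
q=lambda u,v,z:onz(c,(u+.5)*k-.5,(v+.5)*k-.5,z)
D=lambda u,v:atd(c,(u+.5)*k-.5,(v+.5)*k-.5)
print('blank top depth',[D(*p).round(4) for p in [(400,160),(400,280),(320,340),(500,340)]])
z=D(400,200)[2]
n=(q(300,321,z)+q(518,321,z))/2; e=(q(344,117,z)+q(473,117,z))/2; d=e-n; L=np.linalg.norm(d); a=np.arctan2(d[1],d[0])
print('neck',n.round(4),'end',e.round(4),L,'ang',np.degrees(a), 'bowlw',np.linalg.norm(q(300,321,z)-q(518,321,z)),'handw',np.linalg.norm(q(344,117,z)-q(473,117,z)))
ux=np.array([np.cos(a),np.sin(a),0]); b=(n-32e-3*ux+e-88e-3*ux)/2; tcp=np.array([.40256,.02103,0])
print('bowl',b.round(4),'off from tcp',(b-tcp).round(4))
pin=q(151,197,.03); col=q(154,195,.024); print('pin',pin.round(4),'collar',col.round(4), D(115,190).round(4), D(60,200).round(4))
pl=q(40,28,.043);pr=q(172,27,.043); g=(pl+pr)/2; d=g-pin; print('pegs',pl.round(4),pr.round(4),np.linalg.norm(pl-pr),np.linalg.norm(d[:2]),np.degrees(np.arctan2(d[1],d[0])), np.degrees(np.arctan2(*(pl-pr)[1::-1]))-90)
s1,s2=q(77,310,.018),q(271,309,.018); print('screws',s1.round(4),s2.round(4),np.degrees(np.arctan2(*(s1-s2)[1::-1]))-90)
```

```text
blank top depth [array([0.4754, 0.0291, 0.1424]), array([0.4431, 0.027 , 0.1422]), array([0.4235, 0.0488, 0.1419]), array([ 0.4265, -0.0031,  0.1406])]
neck [0.4304 0.0237 0.1402] end [0.4861 0.0277 0.1402] 0.05584106889789916 ang 4.097216342036176 bowlw 0.06266145748464316 handw 0.03299002895109026
bowl [0.3984 0.0214 0.1402] off from tcp [-0.0042  0.0003  0.1402]
pin [0.4423 0.148  0.03  ] collar [0.4424 0.1494 0.024 ] [0.4434 0.1686 0.0231] [0.4357 0.1993 0.0183]
pegs [0.5114 0.1822 0.043 ] [0.5156 0.1277 0.043 ] 0.054632862612589275 0.07152414119054921 5.577731124289812 4.344389707517536
screws [0.377  0.1979 0.018 ] [0.3847 0.0945 0.018 ] 4.282225806749736
```

Call:
carry_out --increments "0.015 0.04 0 0 255;0.03 0.08 0 0 255;0.0435 0.115 0 0 255;0.0435 0.1285 0 0 255;0.0435 0.1285 -0.03 0 255;0.0435 0.1285 -0.055 0 255;0.0435 0.1285 -0.07 0 255;0.0435 0.1285 -0.07 0 255"

```text
time_s: 12.22
tool_pos: [0.4448, 0.1479, 0.0408]
tcp_rot: [3.139, 0.103, -0.007]
force: [-0.7, -0.2, -2.6]
finger_gap: 0.687
grip_force: 30.0
```

Run:
```python
from h import *
w,_=snap('wrist','w10'); s=sensors.get_state(); print(s['time_s'],s['tool_pos'],s['tcp_rot'],s['force'],s['wrist_torque'],s['finger_gap'])
cv2.imwrite('pics/w10.png',cv2.resize(w[:290],(800,453)))
```

```text
12.2667 [0.44564458 0.14818369 0.04247361] [ 3.13930091  0.10266717 -0.00435141] [-0.42646171 -0.10464418  0.45212132] [-0.00670209  0.0004355  -0.03854384] 0.6878960525809462
```

View pics/w10.png

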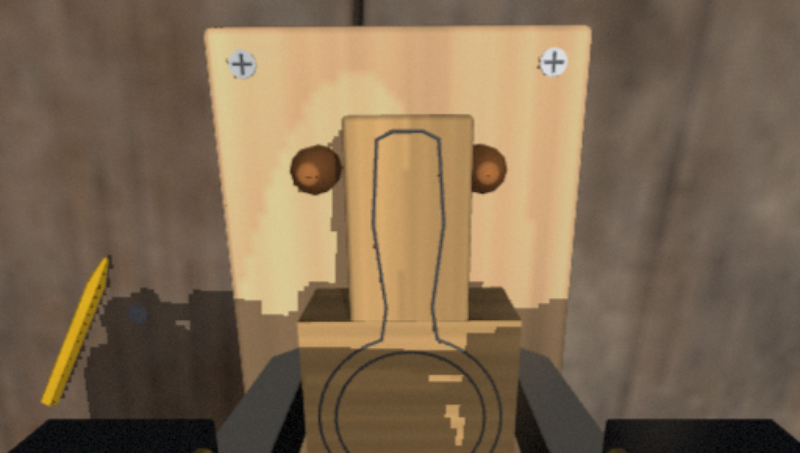

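Run:
```python
from h import *
c=load('w10'); k=1/1.5625
q=lambda u,v,z:onz(c,(u+.5)*k-.5,(v+.5)*k-.5,z)
z=.0425-.0043+.032
n=(q(300,321,z)+q(518,321,z))/2; e=(q(344,117,z)+q(473,117,z))/2; d=e-n; a=np.arctan2(d[1],d[0]); ux=np.array([np.cos(a),np.sin(a),0]); b=(n-32e-3*ux+e-88e-3*ux)/2
pl=q(310,172,.043);pr=q(487,172,.043);g=(pl+pr)/2
f=[q(242,65,.018),q(553,62,.018)]; ba=np.arctan2(*(f[0]-f[1])[1::-1])-np.pi/2
ed=q(206,29,.018),q(590,28,.018); ba2=np.arctan2(*(ed[0]-ed[1])[1::-1])-np.pi/2
pa=np.arctan2(*(pl-pr)[1::-1])-np.pi/2
print('bowl',b,'ang',np.degrees(a),'peg mid',g,np.linalg.norm(pl-pr),'angs screws/edge/pegs',np.degrees([ba,ba2,pa]))
m=(ed[0]+ed[1])/2; print('edge mid',m)
for A in (ba,pa): 
    pin=g-72e-3*np.array([np.cos(A),np.sin(A),0]); print('pin from pegs',pin,'need',pin-b)
    print('pin from edge',m-118e-3*np.array([np.cos(A),np.sin(A),0]))
```

```text
bowl [0.44193751 0.14738699 0.0702    ] ang 3.8288268601245767 peg mid [0.51279137 0.15527093 0.043     ] 0.0544886383859809 angs screws/edge/pegs [4.23136832 3.86046351 3.70364497]
edge mid [0.5565886  0.15845912 0.018     ]
pin from pegs [0.44098763 0.14995846 0.043     ] need [-0.00094988  0.00257147 -0.0272    ]
pin from edge [0.43891024 0.14975259 0.018     ]
pin from pegs [0.44094174 0.15062003 0.043     ] need [-0.00099576  0.00323304 -0.0272    ]
pin from edge [0.43883505 0.15083682 0.018     ]
```

Call:
carry_out --increments "-0.001 0.0025 0 0 255;-0.001 0.0025 -0.003 0 255;-0.001 0.0025 -0.006 0 255;-0.001 0.0025 -0.009 0 255;-0.001 0.0025 -0.01 0 255;-0.001 0.0025 -0.01 0 255;-0.001 0.0025 -0.01 0 255"

```text
time_s: 12.85
tool_pos: [0.4448, 0.1519, 0.0336]
tcp_rot: [-3.14, -0.105, -0.0]
force: [-0.3, -0.0, -2.0]
finger_gap: 0.685
grip_force: 30.0
```

Call:
carry_out --increments "0 0 -0.001 0 255;0 0 -0.002 0 255;0 0 -0.003 0 255;0 0 -0.003 0 255;0 0 -0.003 0 255"

```text
time_s: 13.27
tool_pos: [0.4448, 0.1519, 0.0305]
tcp_rot: [3.14, 0.105, -0.0]
force: [0.2, -0.0, -1.7]
finger_gap: 0.69
grip_force: 30.0
```

Call:
carry_out --increments "0 0 -0.001 0 255;0 0 -0.002 0 255;0 0 -0.003 0 255;0 0 -0.004 0 255;0 0 -0.004 0 255;0 0 -0.004 0 255"

```text
time_s: 13.77
tool_pos: [0.4448, 0.1519, 0.0266]
tcp_rot: [3.14, 0.105, -0.0]
force: [-2.0, -0.4, 4.5]
finger_gap: 0.687
grip_force: 30.0
```

Call:
carry_out --increments "0 0 -0.001 0 255;0 0 -0.002 0 255;0 0 -0.003 0 255;0 0 -0.003 0 255;0 0 -0.003 0 255"

```text
time_s: 14.18
tool_pos: [0.4448, 0.1519, 0.0237]
tcp_rot: [3.14, 0.105, -0.0]
force: [-3.2, -0.8, 6.4]
finger_gap: 0.686
grip_force: 30.0
```

Call:
carry_out --increments "-0.001 0 0 0 255;-0.001 0 -0.001 0 255;-0.001 0 -0.002 0 255;-0.001 0 -0.002 0 255;-0.001 0 -0.002 0 255"

```text
time_s: 14.6
tool_pos: [0.4448, 0.1519, 0.0226]
tcp_rot: [-3.14, -0.106, -0.004]
force: [-1.9, -3.4, 16.4]
finger_gap: 0.684
grip_force: 30.0
```

Run:
```python
from h import *
snap('wrist','w11'); c=load('w11'); k=1/1.5625; s=sensors.get_state(); print(s['time_s'],s['tool_pos'],s['force'],s['wrist_torque'],s['grip_force'])
def med(u,v,r=4):
    return np.median([atd(c,u*k+i,v*k+j) for i in range(-r,r+1,2) for j in range(-r,r+1,2)],0).round(4)
for n,p in [('hend',(408,135)),('hmid',(408,200)),('hneck',(408,290)),('bowlL',(330,345)),('bowlR',(490,345)),('bowlback',(410,430)),('boardL',(260,150)),('boardR',(545,150)),('boardfar',(400,60)),('bench',(120,150))]: print(n,med(*p))
```

```text
14.65 [0.4447736  0.15192623 0.02253034] [-2.79465444 -4.02796504 16.56830309] [-0.5534497   0.40635578  0.06683724] 29.98304760432802
hend [0.5243 0.1571 0.0499]
hmid [0.5076 0.156  0.0498]
hneck [0.4828 0.1543 0.0498]
bowlL [0.4646 0.1758 0.0497]
bowlR [0.4675 0.1294 0.0497]
bowlback [0.4378 0.1508 0.0498]
boardL [0.5159 0.2036 0.0176]
boardR [0.5219 0.1134 0.018 ]
boardfar [0.5453 0.161  0.0178]
bench [ 5.116e-01  2.572e-01 -3.000e-04]
```

```bash
python3 -c "
from h import *
print(close_job())"
```

```text
the job is handed in; nothing more can be done
None
```

The blank is turned over with the pencilled outline up, on the pin with its handle between the pegs, and was handed in at 14.7 s still gripped and pressed flat on the board with about 16 N (the hole dropped on without needing to search); I viewed 11 pictures against the limit of 10.

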